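Hang the caddy on the tray tower

TASK

Hang the small white caddy by its hook over the top edge of the green tray tower's side wall, on the side that faces the middle of the table and somewhere near the middle of that edge. Seat the hook fully down on the edge with the caddy hanging upright and its back along the wall, and let go gently so that its lopsided weight neither drops nor swings it off. Leave the other things where they are.

Things in the scene. Friction and masses are not known exactly. Their poses are not given: they have to be found in the camera images.
- caddy: White plastic hang-on caddy, about 120 g, loose, upright on the table: open cup 56 mm wide (x), 70 mm deep (y), 70 mm high, walls 4 mm. Origin: centre of its underside, z up. A hook stands on its back (+y) wall, so its weight hangs 40 mm to one side of the hook and swings its bottom in against the wall it hangs on. Grip it across x from above. Starts with its back towards +y within 0.5 rad.
- hook (a point): Middle of the underside of the caddy's hook bridge (caddy frame x 0, y 43, z 82 mm); axes as the caddy's. The hook is 36 mm wide: strap up to 86 mm, bridge back to y 55 mm, lip down to 61 mm height, its last 8 mm flared to y 58 mm. The gap, open below, is 16 mm: from the cup's back (y 35) to the lip (y 51).
- tower: Green plastic two-tier tray tower, fixed to the table: 200 mm long (x), 180 mm wide (y), 190 mm high. Origin: centre of its underside, z up. Side walls (outer faces y -90 and +90 mm) are vertical, flat, 5 mm thick, table to top edge; hang on the -y one, facing the table's middle. -x side: low lips; +x: 60 mm back walls. Upper tray open above, its floor 91 mm below the top edge.
- rim (a point): Point on the tower: middle of the top edge of its -y side wall (tower frame x 0, y -87.5 mm, z 190 mm), in the middle of the 5 mm wall thickness; axes as the tower's. The edge runs 100 mm to either side along x.
- jar: Bystander: glass jar with a closed steel lid, 68 mm across, 95 mm high, upright; origin at the centre of its underside.
- screwdriver: Bystander: black rubber-handled screwdriver, 190 mm long, lying on the table along its x, handle to -x.
- handle: Bystander: chrome cabinet handle, a bar 160 mm long (its x) on two 27 mm feet, standing on its feet on the table, 36 mm high; origin at the middle between the feet on the table.
- magnet: Bystander: steel horseshoe magnet about 85 by 50 by 12 mm, lying on the upper tray's floor, clear of the wall to hang on; origin at the middle of its underside.
Mind the look-alikes: they are no part of the job. Leave any black, pink or yellow look-alike of the caddy alone.

How it is judged (in metres and radians):
On the way:
1. the caddy is lifted clear of the table in the fingers (height (world z) of caddy above 0.04 m and contact force between the fingers and caddy above 0.5 N), for 0.2 s.
At the end, for the whole second after the job is handed in: The caddy hangs from the tower alone with its hook over the -y top edge: hook bridge within 7 mm of the edge's height, within 10 mm of the wall across it and within 60 mm of the edge's middle along it; caddy upright within 0.22 rad, its back along the wall within 0.25 rad; at rest (z of hook in the frame of rim between -0.007 and 0.007 m and y of hook in the frame of rim between -0.01 and 0.01 m and x of hook in the frame of rim between -0.06 and 0.06 m and angle between caddy's own z axis and vertical below 0.22 rad and angle between the y axis of caddy and the y axis of tower, either way round below 0.25 rad and contact force between caddy and tower above 0.3 N and linear speed of caddy below 0.02 m/s and angular speed of caddy below 0.15 rad/s); the robot touches nothing.
It fails at once if the caddy, out of the fingers, drops (faster than 0.4 m/s) or swings (faster than 4.5 rad/s) (contact force between the fingers and caddy below 0.05 N and (linear speed of caddy above 0.4 m/s or angular speed of caddy above 4.5 rad/s)).
It fails at once if the jar is moved more than 30 mm or tipped (distance of jar from where it was at the start of the episode above 0.03 m or angle between jar's own z axis and vertical above 0.4 rad).
It fails at once if the screwdriver, cabinet handle or magnet is moved more than 40 mm (distance of any of screwdriver, handle, magnet from where it was at the start of the episode above 0.04 m).
It also fails if it takes over 45 s, if anything falls off the work surface, if the arm or the gripper's body presses on something with over 40 N, if the wrist force passes 120 N, or if a joint passes its speed limit or range.

ROBOT

A 6-joint arm with a two-finger parallel gripper is mounted at the origin on the work surface. World frame = base frame: x ahead of the robot, y to its left, z up, the work surface at z = 0. Lengths are in m, angles in degrees, forces in N, time in s.
With the tool pointing down it reaches from about 0.3 to 0.75 m from the base axis. Payload 8.5 kg.
Tool frame: the origin (TCP) lies midway between the tips of the shut fingers; the grasp point (between the pads) lies 19 mm behind it (env.tcp_to_grasp is the z of the grasp point in the tool frame, in m); z points along the fingers, y is the line along which they close (so a half turn about z gives the same grasp; the last joint's range is limited). The gripper opens to 85 mm and grips with 20 to 120 N. Pads are 22 mm wide; open, the fingers measure 114 mm over their backs; the gripper's body (76 mm by 85 mm) begins 54 mm behind the grasp point. The pads swing forward as they close: fully open they stand 13 mm farther back than shut.
Start: joints at [60.258, 21.807, 74.336, -0, 83.858, -12.336], TCP at [0.165, 0.525, 0.231] pointing down, gripper open.
Joint ranges: [-178.18, 178.18], [-50.72, 133.34], [12.68, 142.11], [-81.47, 261.47], [9.98, 163.14], [-165.26, 165.26]. Speed limits (degrees/s): [136.94, 136.94, 180, 180, 180, 180].

INTERFACE

Orientations are given as a 3x3 rotation matrix whose columns are the frame's x, y, z axes.
In Python, from rig import env, imaging, job, models gives the robot as it stands. The module is installed in compiled form; this text tells all that it offers.
- The arm moves only by the tool jog_arm, never from a script. Its argument "plan" is text: rows parted by semicolons, each of 7 numbers parted by spaces: the turn, a rotation vector about the tool's x, y, z in degrees, then the shift along the tool's x, y, z in cm, then the closure in counts, from 0 (fully open) to 255 (shut). In form: rx ry rz x y z claw; .... A call has 1 to 10 rows; each row shifts and turns the commanded pose from where the row before left it, along the tool's axes as they then stand; what a row does not reach is not made up. A row lasts 1/12 s, in which the tool goes at most 41.7 mm and 7.16 degrees, less where a joint would pass 70% of its speed; a pose out of reach is approached as far as the arm can. A call with a gripper value outside its range is refused whole. The fingers move at their own pace and stop on an object; "grip_force" is the grip in N (left out, the last holds). Time passes only in rows, so rows that do not move let the fingers close. It gives the time, the measured TCP pose, the force, the opening and the grip force at its end, in the units of the state.
- env.observe(): the state, without advancing time (a new reading comes with each control period).
- imaging.get_image(name): name is "side" or "top" or "wrist"; returns a dict with "pixels" (480x640x3 uint8, red, green, blue), "depth" (480x640 float32, m along the optical axis (not along the pixel's ray), 0 where there is no reading), "fov_y" (degrees; the focal length in pixels is half the picture's height over the tangent of half this angle, whatever the lens; pixels are square), "cx", "cy" (the principal point, pixels), "distortion" ([k1, k2, p1, p2, k3] as OpenCV has them; the pictures are not rectified), "world_from_camera" (4x4, takes a point from camera to world coordinates). Camera axes: x right, y down, z forward; pixel columns grow to the right and rows downward; lengths in m; the calibration is good to about 2 mm. A picture is of the moment at which its call begins.
- job.close_job(): hands the job in; it is judged then, once.
Trained networks look in the newest picture that a camera, given by its name, has taken for a name from the list of things; names that differ only in an ending like _2 or _b are one class to them, and where a whole thing is asked for, a point or a joint stands for the part that bears it (a point fixed in the world has none). Each returns a list of dicts, best first, with "confidence" (0 to 1); they miss things now and then, are a little off and sometimes report something else, mostly with a low value. They report only what shows in the picture. A call takes as long as a camera call. They do not tell look-alikes from the thing itself.
- models.outline_of(camera, query): "region" (480x640 bool, what is visible of it) and "bbox" ([centre column, centre row, width, height] in pixels, round what is visible of it).
- models.tip_of(camera, query): "at" ([column, row] in pixels: a listed point, or the origin of a listed thing).
The state is a dict: "time_s": time; "q": joint angles; "qvel": joint speeds; "joint_efforts": joint torques, N m; "position": TCP position; "tool_rot": TCP orientation; "ft_force": force on the tool from outside, world axes, zero at the start; "wrist_torque": the same for the moment, N m; "grip_width": finger opening in m; "gripper_force": force on a finger pad.
Only numpy, scipy, OpenCV 4.12 (cv2) and the standard library are available. Lean on these libraries where they do the work, as an engineer would, in place of code of your own. Each camera call takes 0.05 s, during which the arm holds its last target. There are 200 camera calls.

## Working session

There is one attempt and no reset: what is moved stays moved. The work goes in short steps, Python scripts to look and compute and a tool call to move; the robot and the scene stay as the last step left them, time stands still between calls to the robot, and variables do not carry over. Pictures are saved under pics/ and viewed, at most 10 in all, crops included, and the job is handed in when it is done.

Besides the shell and the picture viewer there is one more tool, called after ">>>" in YAML: its name, and indented under it one key for each argument. jog_arm: Moves the arm, as the interface text tells. Its arguments: {"type":"object","properties":{"plan":{"type":"string"},"grip_force":{"type":"number"}},"required":["plan"]}

```bash
mkdir -p pics; cat > h.py <<'E'
from rig import env, imaging, job, models
import numpy as np, cv2
def cam(n):
    d=imaging.get_image(n); f=240/np.tan(np.radians(d["fov_y"])/2)
    d["K"]=np.array([[f,0,d["cx"]],[0,f,d["cy"]],[0,0,1.]]); d["D"]=np.array(d["distortion"]); return d
def cloud(d,mask=None):
    if mask is None: mask=np.ones((480,640),bool)
    r,c=np.nonzero(mask&(d["depth"]>0)); z=d["depth"][r,c]
    u=cv2.undistortPoints(np.stack([c,r],1).astype(float)[:,None],d["K"],d["D"])[:,0]
    P=np.c_[u*z[:,None],z]; T=d["world_from_camera"]
    return P@T[:3,:3].T+T[:3,3], np.stack([c,r],1)
def ray(d,px,zw):
    u=cv2.undistortPoints(np.array([[px]],float),d["K"],d["D"])[0,0]; T=d["world_from_camera"]
    v=T[:3,:3]@np.r_[u,1]; return T[:3,3]+v*(zw-T[2,3])/v[2]
def proj(d,P):
    T=np.linalg.inv(d["world_from_camera"]); 
    return cv2.projectPoints(np.atleast_2d(P).astype(float),cv2.Rodrigues(T[:3,:3])[0],T[:3,3],d["K"],d["D"])[0][:,0]
def save(n,p): cv2.imwrite("pics/"+n,p[:,:,::-1])
E
python3 - <<'E'
from h import *
np.set_printoptions(precision=4,suppress=True)
for n in("top","side"):
    d=cam(n); save(n+"0.png",d["pixels"]); print(n,d["world_from_camera"][:3,3])
    for q in("caddy","tower","jar","handle","screwdriver","magnet"):
        for o in models.outline_of(n,q):
            P,_=cloud(d,o["region"]); print(q,round(o["confidence"],2),np.round(o["bbox"]),np.median(P,0) if len(P) else "", np.percentile(P,[2,98],axis=0).ravel() if len(P) else "")
    for q in("hook","rim","caddy","tower"):
        for o in models.tip_of(n,q): print(q,round(o["confidence"],2),o["at"])
s=env.observe(); print(s["tool_rot"],s["position"],env.tcp_to_grasp)
E
```

```text
top [ 0.3187 -0.0158  1.4353]
caddy 0.95 [412. 220.  43.  33.] [ 0.5758 -0.258   0.0366] [ 0.5393 -0.2946 -0.0005  0.602  -0.2055  0.0911]
caddy 0.8 [470. 240.  36.  45.] [ 0.5298 -0.3924  0.0395] [ 0.4823 -0.4177  0.001   0.5707 -0.3533  0.0902]
caddy 0.73 [396. 163.  34.  52.] [ 0.7156 -0.2224  0.0414] [ 0.6648 -0.2593  0.0001  0.7555 -0.1869  0.0902]
caddy 0.6 [457. 173.  48.  40.] [ 0.6901 -0.3644  0.0426] [ 0.6531 -0.4053  0.0009  0.7258 -0.3169  0.0913]
caddy 0.58 [397. 282.  38.  45.] [ 0.4355 -0.2138  0.0187] [ 0.3896 -0.2445 -0.0018  0.4773 -0.1679  0.0903]
tower 0.74 [187. 204. 109. 119.] [0.5981 0.2654 0.1013] [0.4919 0.1553 0.0056 0.7119 0.3628 0.1916]
jar 0.6 [315. 230.  34.  33.] [ 0.5485 -0.0211  0.0947] [ 0.5241 -0.0507  0.0133  0.5827  0.0084  0.1015]
screwdriver 0.66 [351. 149.  11.  74.] [ 0.7895 -0.1141  0.0227] [ 0.6709 -0.1289  0.0092  0.8477 -0.1041  0.0307]
magnet 0.88 [183. 202.  36.  38.] [0.6084 0.2739 0.1114] [0.5754 0.24   0.1003 0.6545 0.3169 0.1174]
magnet 0.18 [476. 325.  51.  56.] [ 0.3284 -0.3935  0.0354] [ 0.2708 -0.4452 -0.0005  0.3876 -0.3427  0.0
[... 1063 characters left out ...]
6   0.0348] [ 0.2683 -0.4457  0.0012  0.3852 -0.3451  0.0383]
screwdriver 0.49 [402. 272.  56.  20.] [ 0.7671 -0.1185  0.0208] [ 0.6713 -0.1948 -0.0006  0.8415 -0.0912  0.0851]
magnet 0.66 [322. 269.  24.  44.] [ 0.5436 -0.0437  0.0634] [ 0.5221 -0.0566  0.0051  0.5803  0.0007  0.0969]
hook 0.75 [422.9, 338.2]
hook 0.71 [460.4, 318.8]
hook 0.6 [372.8, 291.8]
hook 0.59 [420.4, 269.3]
hook 0.57 [338.2, 311.6]
hook 0.3 [323.8, 411.9]
rim 0.69 [302.6, 190.5]
caddy 0.81 [317.0, 337.1]
caddy 0.64 [414.1, 304.0]
caddy 0.63 [380.4, 331.6]
caddy 0.59 [401.4, 373.6]
tower 0.6 [290.6, 235.0]
[[-0.9542  0.2991 -0.    ]
 [ 0.2991  0.9542 -0.    ]
 [ 0.     -0.     -1.    ]] [0.1645 0.5248 0.2313] -0.0187
```

View pics/top0.png

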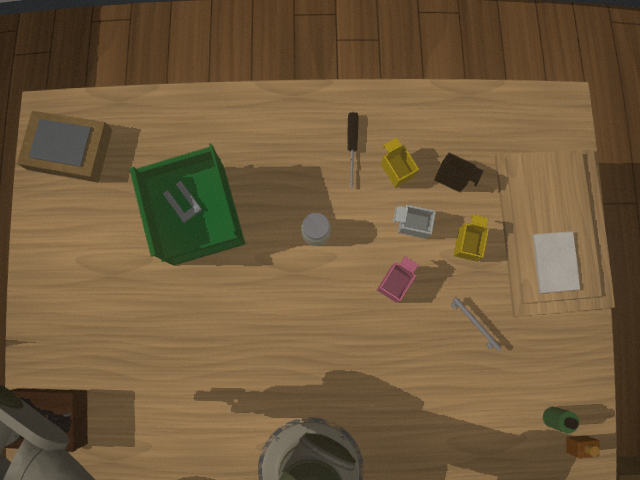

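View pics/side0.png

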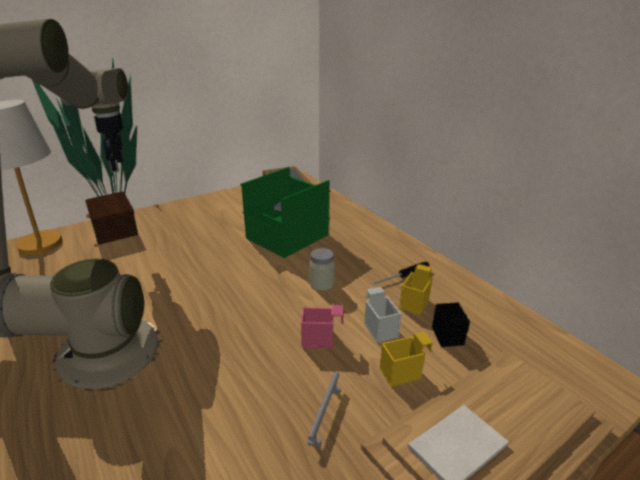

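The five caddy shapes in the top view are white (413,220), yellow (400,163), yellow (472,239), black (458,172) and pink (398,281). The white one is the target: it matches the described colour and its hook, at col 400, points to +y. The green tower is at (187,204), and its -y wall runs from (213,147) to (243,243). The magnet lies in the tray and the jar is at (316,228).

```bash
python3 - <<'E'
from h import *
np.set_printoptions(precision=4,suppress=True)
for n,(c0,c1,r0,r1) in (("top",(388,440,198,242)),("side",(358,404,282,346))):
    d=cam(n); hsv=cv2.cvtColor(d["pixels"],cv2.COLOR_RGB2HSV)
    m=np.zeros((480,640),bool); m[r0:r1,c0:c1]=True
    P,uv=cloud(d,m&(hsv[...,1]<75)); 
    if n=="top": save("crop.png",cv2.resize(d["pixels"][190:250,380:500],None,fx=6,fy=6,interpolation=cv2.INTER_CUBIC))
    P=P[(P[:,2]>.012)]
    hk=P[(P[:,2]>.078)&(P[:,2]<.1)]; rim=P[(P[:,2]>.055)&(P[:,2]<.076)]; bod=P[P[:,2]<.076]
    print(n,"hook",len(hk),hk.mean(0),cv2.minAreaRect(hk[:,:2].astype(np.float32)*1000)); print("rim",len(rim),cv2.minAreaRect(rim[:,:2].astype(np.float32)*1000),np.percentile(rim[:,2],[10,90]),"all",cv2.minAreaRect(P[:,:2].astype(np.float32)*1000))
    m=np.zeros((480,640),bool)
    if n=="top": m[130:280,115:265]=True
    else: m[160:260,235:335]=True
    P,uv=cloud(d,m&(hsv[...,1]>120)&(hsv[...,0]>40)&(hsv[...,0]<90))
    e=P[(P[:,2]>.183)&(P[:,2]<.2)]; print("edge all",len(e),e[:,2].mean(),cv2.minAreaRect(e[:,:2].astype(np.float32)*1000))
    a=e[e[:,1]<.24]; vx=cv2.fitLine(a[:,:2].astype(np.float32),cv2.DIST_HUBER,0,.001,.001).ravel()
    t=(a[:,:2]-vx[2:])@vx[:2]; print("line",len(a),vx,np.degrees(np.arctan2(vx[1],vx[0])),"ends",vx[2:]+t.min()*vx[:2],vx[2:]+t.max()*vx[:2],a[:,2].mean())
    for o in models.tip_of(n,"rim")[:1]: print("rim",ray(d,o["at"],.19))
    for o in models.tip_of(n,"hook"): print("hook",ray(d,o["at"],.082))
E
```

```text
top hook 175 [ 0.5814 -0.2172  0.0875] ((573.288330078125, -247.65380859375), (88.3310546875, 37.28893280029297), 75.20612335205078)
rim 244 ((574.4668579101562, -248.86480712890625), (93.24154663085938, 57.47110366821289), 77.70314025878906) [0.0594 0.0735] all ((574.430908203125, -249.0257110595703), (93.66841125488281, 57.64240264892578), 76.68848419189453)
edge all 689 0.18973322934482084 ((602.2359619140625, 262.173095703125), (200.3639373779297, 186.76596069335938), 15.859315872192383)
line 239 [0.9613 0.2754 0.6221 0.1737] 15.985399 ends [0.5307 0.1476] [0.7204 0.2019] 0.19066382006803353
rim [0.6321 0.1723 0.19  ]
hook [ 0.5816 -0.2162  0.082 ]
hook [ 0.5561 -0.3959  0.082 ]
hook [ 0.6675 -0.3937  0.082 ]
hook [ 0.4614 -0.2369  0.082 ]
hook [ 0.749  -0.2068  0.082 ]
hook [0.5853 0.2358 0.082 ]
side hook 124 [ 0.5785 -0.2196  0.0849] ((580.3436279296875, -217.16639709472656), (27.969093322753906, 35.23206329345703), 75.88297271728516)
rim 476 ((571.9832763671875, -250.0389404296875), (91.74981689453125, 58.608943939208984), 75.89691925048828) [0.0571 0.0713] all ((600.1806030273438, -195.70474243164062), (220.67962646484375, 69.32272338867188), 65.35581970214844)
edge all 269 0.18760706964977197 ((598.8616333007812, 257.4993896484375), (194.34962463378906, 184.70037841796875), 15.223487854003906)
line 154 [0.9631 0.2693 0.6306 0.1752] 15.619954 ends [0.5283 0.1466] [0.7155 0.199 ] 0.18830499632767078
rim [0.6201 0.1737 0.19  ]
hook [ 0.557 -0.399  0.082]
hook [ 0.464  -0.2379  0.082 ]
hook [ 0.7526 -0.2042  0.082 ]
hook [ 0.5806 -0.2141  0.082 ]
hook [ 0.6702 -0.3965  0.082 ]
```

View pics/crop.png

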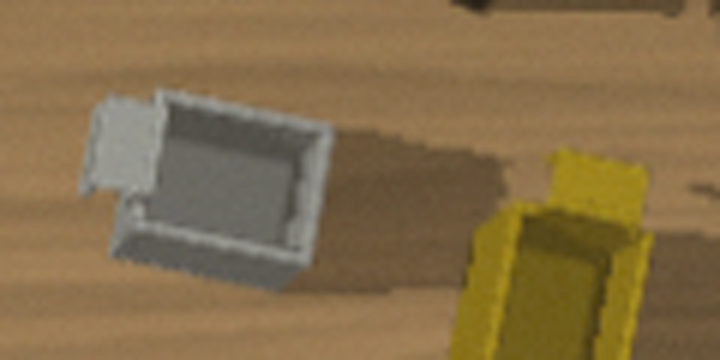

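The crop shows the white caddy, with its hook at the left (+y), next to a yellow look-alike. The fit puts it at (0.571, -0.260) with yaw about -14°. The rim is at about (0.625, 0.174), yaw about 15.7°. Next I move above the caddy.

>>> jog_arm:
  plan: "0 0 0 -2.83 -2.83 0 0;0 0 0 -2.83 -2.83 0 0;0 0 0 -2.83 -2.83 0 0;0 0 0 -2.83 -2.83 0 0;0 0 0 -2.83 -2.83 0 0;0 0 0 -2.83 -2.83 0 0;0 0 0 -2.83 -2.83 0 0;0 0 0 -2.83 -2.83 0 0;0 0 0 -2.83 -2.83 0 0;0 0 0 -2.83 -2.83 0 0"
  grip_force: 30

```text
time_s: 2.23
position: [0.3503, 0.1683, 0.2316]
tool_rot: [[-0.954, 0.299, 0.001], [0.299, 0.954, 0.0], [-0.001, 0.0, -1.0]]
ft_force: [0.0, 0.8, 0.9]
grip_width: 0.0851
gripper_force: 0.0
```

>>> jog_arm:
  plan: "0 0 0 -2.83 -2.83 0 0;0 0 0 -2.83 -2.83 0 0;0 0 0 -2.83 -2.83 0 0;0 0 0 -2.83 -2.83 0 0;0 0 0 -2.83 -2.83 0 0;0 0 0 -2.83 -2.83 0 0;0 0 0 -2.83 -2.83 0 0;0 0 0 -2.83 -2.83 0 0;0 0 0 -2.83 -2.83 0 0;0 0 0 -2.83 -2.83 0 0"

```text
time_s: 3.07
position: [0.5358, -0.1866, 0.2313]
tool_rot: [[-0.954, 0.3, 0.0], [0.3, 0.954, -0.0], [-0.0, 0.0, -1.0]]
ft_force: [0.9, 0.1, 0.5]
grip_width: 0.0853
gripper_force: 0.0
```

>>> jog_arm:
  plan: "0 0 0 -2.83 -2.83 0 0;0 0 0 -2.83 -2.83 0 0;0 0 7 0 0 0 0;0 0 7 0 0 0 0;0 0 7 0 0 0 0;0 0 7 0 0 0 0;0 0 7 0 0 0 0;0 0 7 0 0 0 0;0 0 7 0 0 0 0;0 0 7 0 0 0 0"

```text
time_s: 3.9
position: [0.5724, -0.2555, 0.2312]
tool_rot: [[-0.28, 0.96, -0.0], [0.96, 0.28, 0.0], [0.0, -0.0, -1.0]]
ft_force: [0.5, 0.7, -0.4]
grip_width: 0.0852
gripper_force: 0.0
```

>>> jog_arm:
  plan: "0 0 7 0 0 0 0;0 0 7 0 0 0 0;0 0 7 0 0 0 0;0 0 7 0 0 0 0;0 0 2.6 0 0 0 0;0 0 0 0 0 0 0;0 0 0 0 0 0 0"

```text
time_s: 4.48
position: [0.5724, -0.2555, 0.2313]
tool_rot: [[0.24, 0.971, -0.0], [0.971, -0.24, 0.0], [0.0, -0.0, -1.0]]
ft_force: [0.1, 0.3, 0.2]
grip_width: 0.0855
gripper_force: 0.0
```

```bash
python3 - <<'E'
from h import *
np.set_printoptions(precision=4,suppress=True)
d=cam("wrist"); save("w1.png",d["pixels"]); hsv=cv2.cvtColor(d["pixels"],cv2.COLOR_RGB2HSV)
P,uv=cloud(d,hsv[...,1]<75)
k=(np.linalg.norm(P[:,:2]-[.572,-.25],axis=1)<.075)&(P[:,2]>.055)&(P[:,2]<.1); P=P[k]
hk=P[P[:,2]>.08]; rim=P[P[:,2]<.076]
print(len(hk),hk.mean(0),cv2.minAreaRect(hk[:,:2].astype(np.float32)*1000)); print(len(rim),cv2.minAreaRect(rim[:,:2].astype(np.float32)*1000),np.percentile(rim[:,2],[10,90]))
for o in models.tip_of("wrist","hook"): print("hook",o["confidence"],ray(d,o["at"],.082))
E
```

```text
1941 [ 0.5812 -0.2162  0.0866] ((580.9593505859375, -216.33255004882812), (23.659143447875977, 35.76115798950195), 76.98125457763672)
2270 ((573.9983520507812, -247.65396118164062), (91.94050598144531, 56.03126525878906), 77.45720672607422) [0.0611 0.071 ]
hook 0.94 [ 0.7443 -0.2015  0.082 ]
hook 0.86 [ 0.4628 -0.229   0.082 ]
hook 0.73 [ 0.5622 -0.399   0.082 ]
hook 0.72 [ 0.5823 -0.2147  0.082 ]
```

View pics/w1.png

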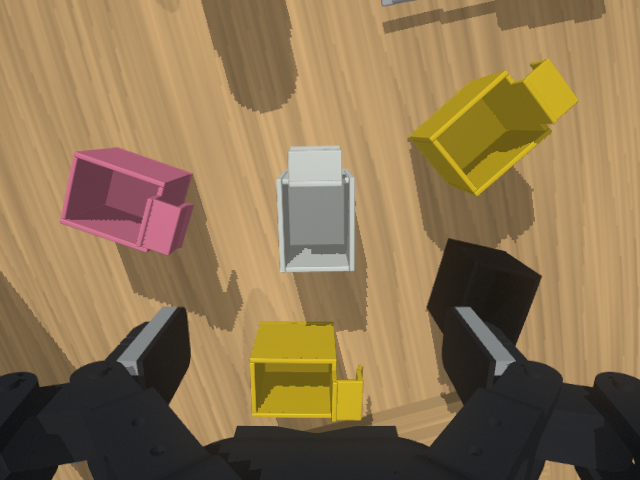

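The wrist view shows the white caddy at (316,220) with its hook up (+y), between the wide-open fingers. The yaw is refined to about -12.9°. Neighbours are clear of the finger path. I now descend and grip.

>>> jog_arm:
  plan: "0 0 -1 0 0.1 4 0;0 0 0 0 0 4 0;0 0 0 0 0 4 0;0 0 0 0 0 3.5 0;0 0 0 0 0 2.5 0;0 0 0 0 0 1.7 0;0 0 0 0 0 1 0;0 0 0 0 0 0 0;0 0 0 0 0 0 0"

```text
time_s: 5.33
position: [0.5737, -0.256, 0.0249]
tool_rot: [[0.225, 0.974, 0.001], [0.974, -0.225, -0.0], [-0.0, 0.001, -1.0]]
ft_force: [0.0, 0.2, 0.6]
grip_width: 0.0853
gripper_force: 0.0
```

>>> jog_arm:
  plan: "0 0 0 0 0 0 255;0 0 0 0 0 0 255;0 0 0 0 0 0 255;0 0 0 0 0 0 255;0 0 0 0 0 0 255;0 0 0 0 0 0 255;0 0 0 0 0 0 255;0 0 0 0 0 0 255;0 0 0 0 0 0 255"
  grip_force: 30

```text
time_s: 6.08
position: [0.5739, -0.2561, 0.0257]
tool_rot: [[0.225, 0.974, 0.002], [0.974, -0.225, -0.001], [-0.001, 0.002, -1.0]]
ft_force: [-1.1, 0.5, 6.6]
grip_width: 0.056
gripper_force: 32.9
```

>>> jog_arm:
  plan: "0 0 0 0 0 -0.5 255;0 0 0 0 0 -1.5 255;0 0 0 0 0 -3 255;0 0 0 0 0 -3 255;0 0 0 0 0 -3 255;0 0 0 0 0 -3 255;0 0 0 0 0 -3 255;0 0 0 0 0 -2 255;0 0 0 0 0 -1 255;0 0 0 0 0 0 255"

```text
time_s: 6.92
position: [0.5738, -0.256, 0.2266]
tool_rot: [[0.225, 0.974, 0.003], [0.974, -0.225, -0.002], [-0.002, 0.004, -1.0]]
ft_force: [0.2, -0.5, -1.0]
grip_width: 0.0554
gripper_force: 32.2
```

```bash
python3 - <<'E'
from h import *
np.set_printoptions(precision=4,suppress=True)
s=env.observe(); p=s["position"]; R=s["tool_rot"]; print(p,s["grip_width"],s["gripper_force"],s["ft_force"])
# caddy rel. to TCP in tool-aligned frame, tower target
for n in("wrist","side","top"):
    d=cam(n); hsv=cv2.cvtColor(d["pixels"],cv2.COLOR_RGB2HSV)
    P,uv=cloud(d,hsv[...,1]<75)
    q=(P-p)@np.array(R)   # tool frame: x ~ caddy y, y ~ caddy x, z down
    k=(q[:,0]>.015)&(q[:,0]<.07)&(abs(q[:,1])<.035)&(q[:,2]>-.08)&(q[:,2]<.06)
    hk=q[k&(q[:,2]<-.052)]
    if len(hk): print(n,len(hk),np.median(hk,0),np.percentile(hk,[3,97],axis=0).ravel(),cv2.minAreaRect(hk[:,:2].astype(np.float32)*1000))
    for o in models.tip_of(n,"hook"):
        w=ray(d,o["at"],.2365+.0255); 
        if np.linalg.norm(w-p)<.12: print("hook",(w-p)@np.array(R),o["at"])
    if n=="side": save("s2.png",cv2.resize(d["pixels"][130:370,250:490],None,fx=2.5,fy=2.5))
E
```

```text
[ 0.5738 -0.256   0.2266] 0.05543329056780463 32.24806845188141 [ 0.1891 -0.4754 -1.0211]
wrist 26361 [ 0.0386 -0.0001 -0.061 ] [ 0.0168 -0.0268 -0.0784  0.0525  0.0264 -0.0584] ((33.97477722167969, -0.12514877319335938), (66.43727111816406, 37.61325454711914), 89.94052124023438)
hook [-0.0014  0.0482 -0.0352] [482.4, 370.8]
hook [ 0.0413 -0.0422 -0.0356] [154.3, 227.2]
hook [ 0.0751  0.0575 -0.0353] [549.6, 94.2]
hook [ 0.0346 -0.     -0.0354] [316.4, 251.8]
side 12 [ 0.0238 -0.0225 -0.0629] [ 0.0155 -0.0322 -0.0788  0.0521 -0.0083 -0.0543] ((30.729637145996094, -16.741844177246094), (39.32554244995117, 18.184799194335938), 22.829675674438477)
hook [ 0.0823  0.0096 -0.0355] [377.0, 214.0]
top 89 [ 0.0328  0.0008 -0.0577] [ 0.027  -0.0101 -0.0624  0.0412  0.0155 -0.0533] ((31.964614868164062, -4.081394195556641), (38.9459228515625, 22.216550827026367), 71.67288970947266)
hook [-0.104  -0.0218 -0.0353] [481.5, 221.5]
hook [ 0.0363  0.0111 -0.0354] [416.1, 191.1]
```

View pics/s2.png

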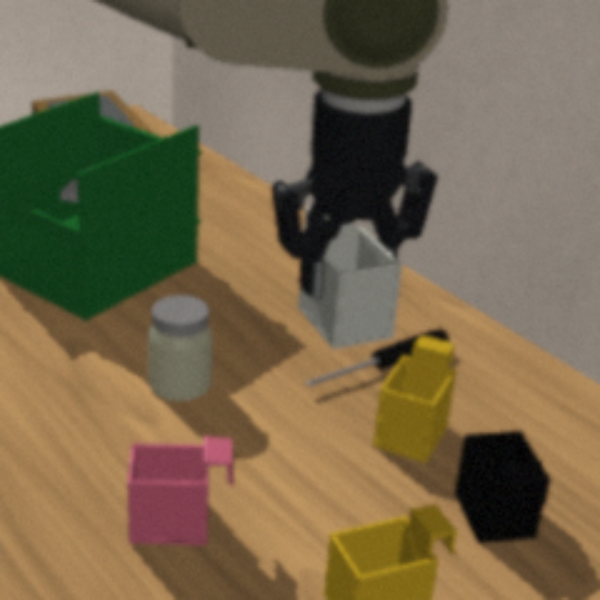

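The side crop shows the caddy held upright at about (360,290), with the tower at the left and the jar clear below. Next I carry it above the wall.

>>> jog_arm:
  plan: "0 0 0 1 -0.07 0 255;0 0 0 2 -0.14 0 255;0 0 0 3.5 -0.25 0 255;0 0 0 3.5 -0.25 0 255;0 0 0 3.5 -0.25 0 255;0 0 0 3.5 -0.25 0 255;0 0 0 3.5 -0.25 0 255;0 0 0 3.5 -0.25 0 255;0 0 0 3.5 -0.25 0 255;0 0 0 3.5 -0.25 0 255"

```text
time_s: 8.05
position: [0.6213, 0.0537, 0.224]
tool_rot: [[0.225, 0.974, -0.001], [0.974, -0.225, 0.0], [0.0, -0.001, -1.0]]
ft_force: [1.0, -0.1, -1.2]
grip_width: 0.0557
gripper_force: 32.2
```

>>> jog_arm:
  plan: "0 0 0 3.5 -0.25 0 255;0 0 0 2.5 -0.17 0 255;0 0 -4 1.5 -0.1 0 255;0 0 -5 0 0 0 255;0 0 -5 0 0 0 255;0 0 -5 0 0 0 255;0 0 -5 0 0 0 255;0 0 -4.7 0 0 0 255;0 0 0 0 0 0 255;0 0 0 0 0 0 255"

```text
time_s: 8.88
position: [0.6331, 0.126, 0.224]
tool_rot: [[-0.269, 0.963, -0.001], [0.963, 0.269, 0.0], [0.0, -0.001, -1.0]]
ft_force: [-0.7, 0.0, -0.9]
grip_width: 0.0558
gripper_force: 32.3
```

```bash
cat > m.py <<'E'
from h import *
np.set_printoptions(precision=4,suppress=True)
s=env.observe(); p=s["position"]; R=np.array(s["tool_rot"]); print(s["time_s"],p,s["ft_force"],s["grip_width"])
def meas(n,tag=None):
    d=cam(n); hsv=cv2.cvtColor(d["pixels"],cv2.COLOR_RGB2HSV)
    if tag: save(tag,d["pixels"])
    g=(hsv[...,1]>100)&(hsv[...,0]>40)&(hsv[...,0]<90)
    P,_=cloud(d,g); e=P[(abs(P[:,2]-.19)<.006)]; e=e[np.linalg.norm(e[:,:2]-[.625,.174],axis=1)<.12]
    e=e[abs((e[:,:2]-[.625,.174])@[-.2706,.9627])<.02]
    if len(e)>20:
        v=cv2.fitLine(e[:,:2].astype(np.float32),cv2.DIST_HUBER,0,.001,.001).ravel(); v[:2]*=np.sign(v[0])
        t=(e[:,:2]-v[2:])@v[:2]; y=np.array([-v[1],v[0]]); lat=(e[:,:2]-v[2:])@y
        T=(np.r_[v[2:]-0,.19]-p)@R
        print(n,"edge",len(e),"deg",np.degrees(np.arctan2(v[1],v[0])),"z",np.median(e[:,2]),"ends",v[2:]+t.min()*v[:2],v[2:]+t.max()*v[:2],"latspread",np.percentile(lat,[3,97]))
        print("  edge point across-wall distance from TCP", (v[2:]-p[:2])@y, "lat mid",np.mean(np.percentile(lat,[3,97])))
    P,_=cloud(d,hsv[...,1]<75); q=(P-p)@R
    k=(q[:,0]>.03)&(q[:,0]<.07)&(abs(q[:,1])<.03)&(q[:,2]>-.075)&(q[:,2]<-.05); hk=q[k]
    if len(hk)>20:
        A=np.c_[hk[:,:2],np.ones(len(hk))]; c=np.linalg.lstsq(A,hk[:,2],rcond=None)[0]
        print(n,"hook",len(hk),np.median(hk,0),np.percentile(hk,[2,98],axis=0).ravel(),"slope",c)
E
python3 - <<'E'
from m import *
print(np.degrees(np.arctan2(R[1,1],R[0,1])))
meas("wrist","w3.png"); meas("top"); meas("side")
E
```

```text
8.8833 [0.6331 0.126  0.224 ] [-0.6683  0.0491 -0.8568] 0.05578740954094224
15.576167520128292
wrist edge 6309 deg 15.599073 z 0.19034144651688237 ends [0.5294 0.1498] [0.7228 0.2038] latspread [-0.0026  0.0023]
  edge point across-wall distance from TCP 0.050794544853730896 lat mid -0.00012119566416514817
wrist hook 20952 [ 0.0422  0.     -0.0607] [ 0.0305 -0.0169 -0.0632  0.0526  0.0171 -0.0538] slope [ 0.1167  0.0021 -0.0655]
top hook 148 [ 0.0434 -0.0055 -0.0608] [ 0.0311 -0.0183 -0.066   0.0508  0.016  -0.0571] slope [ 0.0123 -0.0057 -0.0618]
side edge 69 deg 14.402129 z 0.18862896897022574 ends [0.5281 0.1478] [0.608  0.1683] latspread [-0.0027  0.0046]
  edge point across-wall distance from TCP 0.04723217719451334 lat mid 0.0009680369059984464
```

View pics/w3.png

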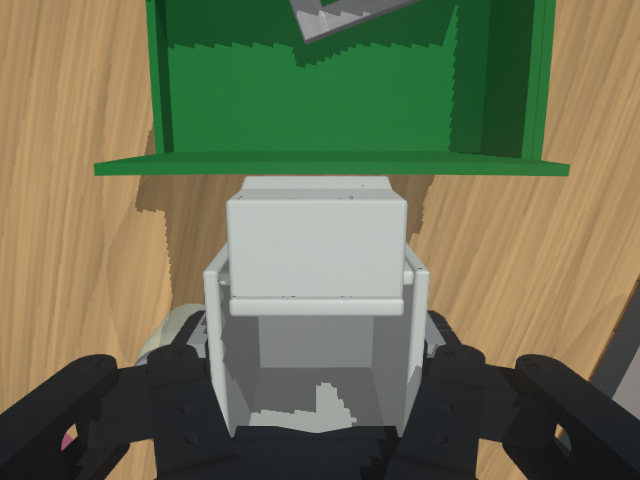

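The wrist view shows the wall's top edge at row ~168 and the hook's lip just short of it at row ~185, parallel to it. The wall centre is 50.7 mm ahead of the TCP and must lie 39 mm ahead, so I move 1.2 cm forward and start down.

>>> jog_arm:
  plan: "0 0 0 0.6 0.3 0 255;0 0 0 0.6 0.3 0 255;0 0 0 0 0 1 255;0 0 0 0 0 2 255;0 0 0 0 0 2 255;0 0 0 0 0 1 255;0 0 0 0 0 0 255;0 0 0 0 0 0 255;0 0 0 0 0 0 255"

```text
time_s: 9.78
position: [0.6365, 0.1387, 0.1654]
tool_rot: [[-0.27, 0.963, 0.002], [0.963, 0.27, 0.0], [-0.0, 0.002, -1.0]]
ft_force: [0.5, -0.9, -0.1]
grip_width: 0.0558
gripper_force: 32.3
```

```bash
python3 - <<'E'
from m import *
print(np.degrees(np.arctan2(R[1,1],R[0,1])))
meas("wrist","w4.png"); meas("top")
E
```

```text
9.7833 [0.6365 0.1387 0.1654] [ 0.5194 -0.9461 -0.1322] 0.05581890845734689
15.691224967340164
wrist edge 9547 deg 15.660539 z 0.19020952022550902 ends [0.5318 0.1509] [0.7219 0.2042] latspread [-0.003  0.002]
  edge point across-wall distance from TCP 0.03994129628234212 lat mid -0.0004898432765936883
wrist hook 20987 [ 0.0422  0.     -0.0607] [ 0.0305 -0.0169 -0.0632  0.0527  0.0171 -0.0539] slope [ 0.1175  0.001  -0.0655]
top hook 106 [ 0.0436 -0.0031 -0.0615] [ 0.0308 -0.0147 -0.0664  0.051   0.016  -0.0569] slope [ 0.048   0.0562 -0.0634]
```

View pics/w4.png

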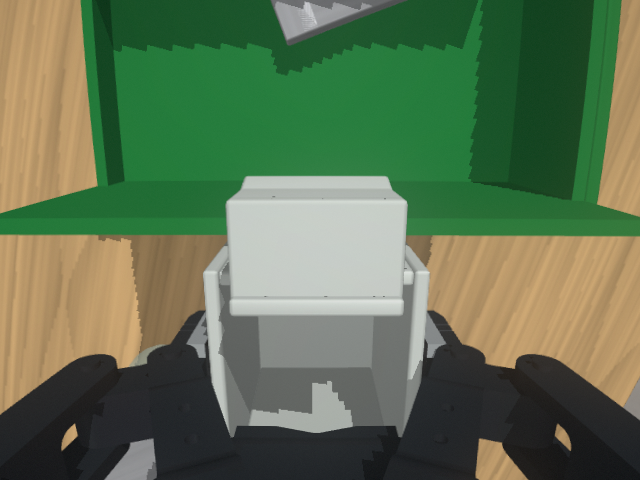

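The edge (row ~226) now lies under the hook, between the lip and the cup's back. The wall centre is 39.5 mm ahead of the TCP and the gap's middle is at about 39.9 mm. I lower over it.

>>> jog_arm:
  plan: "0 0 0 0 0 0.7 255;0 0 0 0 0 0.7 255;0 0 0 0 0 0.6 255;0 0 0 0 0 0.5 255;0 0 0 0 0 0.2 255;0 0 0 0 0 0.1 255;0 0 0 0 0 0 255;0 0 0 0 0 0 255;0 0 0 0 0 0 255"

```text
time_s: 10.63
position: [0.636, 0.1387, 0.1366]
tool_rot: [[-0.271, 0.963, 0.001], [0.963, 0.271, 0.0], [-0.0, 0.001, -1.0]]
ft_force: [0.5, 0.3, -1.2]
grip_width: 0.0556
gripper_force: 32.3
```

>>> jog_arm:
  plan: "0 0 0 0 0 0.1 255;0 0 0 0 0 0 255;0 0 0 0 0 0.1 255;0 0 0 0 0 0 255;0 0 0 0 0 0 255"

```text
time_s: 11.05
position: [0.6359, 0.1387, 0.1343]
tool_rot: [[-0.27, 0.963, -0.0], [0.963, 0.27, 0.0], [0.0, -0.0, -1.0]]
ft_force: [0.1, -0.8, -0.7]
grip_width: 0.0554
gripper_force: 32.3
```

>>> jog_arm:
  plan: "0 0 0 0 0 0.05 255;0 0 0 0 0 0 255;0 0 0 0 0 0.05 255;0 0 0 0 0 0 255;0 0 0 0 0 0 255"

```text
time_s: 11.47
position: [0.6359, 0.1387, 0.1336]
tool_rot: [[-0.271, 0.963, 0.0], [0.963, 0.271, 0.0], [-0.0, 0.0, -1.0]]
ft_force: [-1.0, -0.8, 2.5]
grip_width: 0.0556
gripper_force: 32.5
```

>>> jog_arm:
  plan: "0 0 0 0 0 0.05 255;0 0 0 0 0 0 255;0 0 0 0 0 0 255"

```text
time_s: 11.72
position: [0.636, 0.1387, 0.1336]
tool_rot: [[-0.271, 0.963, 0.001], [0.963, 0.271, 0.0], [-0.0, 0.001, -1.0]]
ft_force: [-2.4, -0.2, 5.5]
grip_width: 0.0558
gripper_force: 32.9
```

The hook seated at z 0.1336, as predicted. Next I ease the cup's back against the wall, which needs about 5 mm.

>>> jog_arm:
  plan: "0 0 0 0.1 0 -0.05 255;0 0 0 0.1 0 0 255;0 0 0 0.1 0 0 255;0 0 0 0.1 0 0 255;0 0 0 0 0 0 255;0 0 0 0 0 0 255"

```text
time_s: 12.22
position: [0.6351, 0.1425, 0.1336]
tool_rot: [[-0.27, 0.963, 0.001], [0.963, 0.27, 0.0], [-0.0, 0.001, -1.0]]
ft_force: [3.4, -2.2, 4.5]
grip_width: 0.0557
gripper_force: 32.7
```

>>> jog_arm:
  plan: "0 0 0 0.05 0 0 255;0 0 0 0 0 0 255;0 0 0 0.05 0 0 255;0 0 0 0 0 0 255;0 0 0 0 0 0 255"

```text
time_s: 12.63
position: [0.635, 0.1426, 0.1337]
tool_rot: [[-0.27, 0.963, 0.001], [0.963, 0.27, -0.001], [-0.002, 0.001, -1.0]]
ft_force: [1.7, -5.1, 5.2]
grip_width: 0.0558
gripper_force: 32.9
```

The back touches the wall (5 N across, 5 N down). I release gently.

>>> jog_arm:
  plan: "0 0 0 0 0 0 255;0 0 0 0 0 0 120;0 0 0 0 0 0 100;0 0 0 0 0 0 94;0 0 0 0 0 0 90;0 0 0 0 0 0 87;0 0 0 0 0 0 84;0 0 0 0 0 0 81;0 0 0 0 0 0 78;0 0 0 0 0 0 75"
  grip_force: 20

```text
time_s: 13.47
position: [0.6343, 0.1437, 0.133]
tool_rot: [[-0.271, 0.963, -0.001], [0.963, 0.271, 0.0], [0.0, -0.001, -1.0]]
ft_force: [0.2, 0.0, 0.3]
grip_width: 0.0604
gripper_force: 0.0
```

>>> jog_arm:
  plan: "0 0 0 0 0 0 70;0 0 0 0 0 0 65;0 0 0 0 0 0 60;0 0 0 0 0 0 50;0 0 0 0 0 0 40;0 0 0 0 0 0 30;0 0 0 0 0 0 20;0 0 0 0 0 0 10;0 0 0 0 0 0 0;0 0 0 0 0 0 0"

```text
time_s: 14.3
position: [0.6346, 0.1435, 0.1333]
tool_rot: [[-0.27, 0.963, -0.0], [0.963, 0.27, -0.0], [-0.0, -0.0, -1.0]]
ft_force: [0.3, 0.4, -0.3]
grip_width: 0.0854
gripper_force: 0.0
```

```bash
python3 - <<'E'
from m import *
meas("wrist","w5.png")
E
```

```text
14.3 [0.6346 0.1435 0.1333] [ 0.3002  0.3639 -0.3284] 0.0853588825951489
wrist edge 13966 deg 15.549782 z 0.19014388576698238 ends [0.553  0.1575] [0.699  0.1981] latspread [-0.0034  0.0016]
  edge point across-wall distance from TCP 0.03535845642494539 lat mid -0.0009000557356914244
wrist hook 20458 [ 0.0418  0.0002 -0.061 ] [ 0.0305 -0.0168 -0.0634  0.0518  0.0173 -0.0535] slope [ 0.1172 -0.0005 -0.0657]
```

View pics/w5.png

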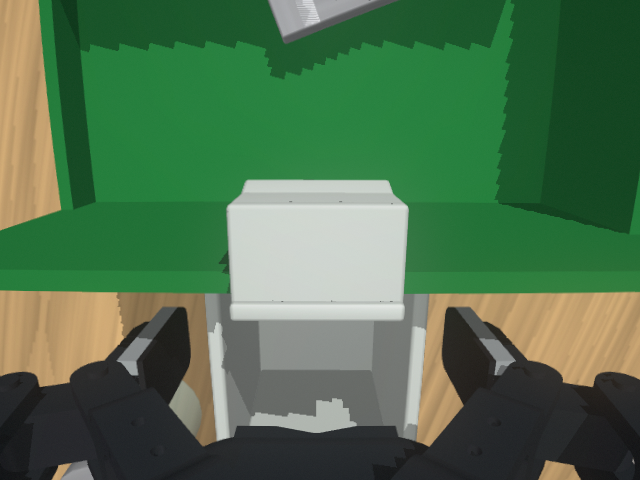

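The hook sits over the edge and the cup's back is against the wall. The fingers are fully open and clear of the cup on both sides (cols ~185 and ~445). I retreat straight up.

>>> jog_arm:
  plan: "0 0 0 0 0 -0.5 0;0 0 0 0 0 -1 0;0 0 0 0 0 -2 0;0 0 0 0 0 -2.5 0;0 0 0 0 0 -3 0;0 0 0 0 0 -3 0;0 0 0 0 0 -2 0;0 0 0 0 0 -1 0;0 0 0 0 0 0 0;0 0 0 0 0 0 0"

```text
time_s: 15.18
position: [0.6345, 0.1435, 0.284]
tool_rot: [[-0.27, 0.963, 0.001], [0.963, 0.27, 0.0], [-0.0, 0.001, -1.0]]
ft_force: [-0.1, -0.6, 0.6]
grip_width: 0.0853
gripper_force: 0.0
```

```bash
python3 - <<'E'
from m import *
d=cam("wrist"); hsv=cv2.cvtColor(d["pixels"],cv2.COLOR_RGB2HSV); P,_=cloud(d,hsv[...,1]<75)
h=P[(abs(P[:,2]-.194)<.005)&(np.linalg.norm(P[:,:2]-[.625,.177],axis=1)<.05)]
print(len(h),h.mean(0),cv2.minAreaRect(h[:,:2].astype(np.float32)*1000),np.percentile(h[:,2],[5,95]))
d=cam("side"); save("s6.png",cv2.resize(d["pixels"][130:310,200:440],None,fx=3,fy=3))
E
```

```text
15.1833 [0.6345 0.1435 0.284 ] [-0.1295 -0.6263  0.6291] 0.08528760597112771
2995 [0.6239 0.1818 0.1946] ((624.1344604492188, 181.71063232421875), (36.48355484008789, 24.33475685119629), 15.258827209472656) [0.1932 0.1966]
```

View pics/s6.png

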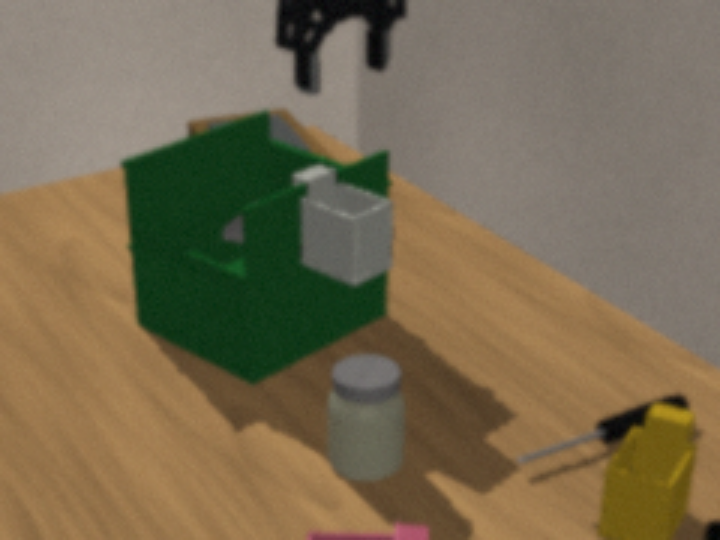

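The side crop shows the caddy hanging upright at (347,230) with its hook on the edge at (315,178). The hook top is at z 0.1946 and aligned at 15.3°, the gripper is clear above, and the jar and other things in view are untouched.

```bash
python3 -c "
from rig import job
print(job.close_job())"
```

```text
the job is handed in; nothing more can be done
None
```

The white caddy now hangs upright by its hook on the middle of the tower's -y wall edge, with its back against the wall and the gripper clear, and the job is handed in; the hand-in call returned no verdict.

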